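Take the clogged filter out of the bench dust extractor

ROBOT

A 6-joint arm with a two-finger parallel gripper is mounted at the origin on the work surface. World frame = base frame: x ahead of the robot, y to its left, z up, the work surface at z = 0. Lengths are in m, angles in rad, forces in N, time in s.
With the tool pointing down it reaches from about 0.325 to 0.85 m from the base axis. Payload 4.4 kg.
Tool frame: the origin (TCP) lies midway between the tips of the shut fingers; the grasp point (between the pads) lies 19 mm behind it; z points along the fingers, y is the line along which they close (so a half turn about z gives the same grasp; the last joint's range is limited). The gripper opens to 94 mm and grips with 3 to 60 N. Pads are 16 mm wide; open, the fingers measure 119 mm over their backs; the gripper's body (75 mm by 177 mm) begins 78 mm behind the grasp point.
Start: joints at [1.022, 0.207, 1.542, -0, 1.393, -0.15], TCP at [0.223, 0.53, 0.205] pointing down, gripper open.
Joint ranges: [-2.73, 2.73], [-0.86, 2.22], [0.23, 2.46], [-1.11, 4.25], [0.08, 2.63], [-2.82, 2.82]. Speed limits (rad/s): [2.79, 2.79, 3.14, 3.14, 3.14, 3.14].

INTERFACE

Orientations are given as a rotation vector (axis times angle).
In Python, from plant import env gives the robot as it stands.
- The arm moves only by the tool apply_moves, never from a script. Its argument "increments" is a list of rows, each a list of 7 numbers: the turn, a rotation vector about the tool's x, y, z normalised to -1 to 1, where 1 is 0.5 rad, then the shift along the tool's x, y, z normalised to -1 to 1, where 1 is 0.75 m, then the gripper command: -1 is fully open, 1 is shut, values between are in proportion. In form: [[rx, ry, rz, dx, dy, dz, hand], ...]. A call has 1 to 12 rows; each row shifts and turns the commanded pose from where the row before left it, along the tool's axes as they then stand; what a row does not reach is not made up. A row lasts 1/8 s, in which the tool goes at most 62.5 mm and 10.7 degrees, less where a joint would pass 70% of its speed; a pose out of reach is approached as far as the arm can. A call with a number of a shift or a turn outside -1 to 1 is refused whole. A call with a gripper value outside its range is refused whole. The fingers move at their own pace and stop on an object; "newtons" is the grip in N (left out, the last holds). Time passes only in rows, so rows that do not move let the fingers close. It gives the time, the measured TCP pose, the force, the opening and the grip force at its end, in the units of the state.
- env.observe(): the state, without advancing time (a new reading comes with each control period).
- env.grab_frame(name): name is "scene" or "top"; returns a dict with "color" (400x640x3 uint8, red, green, blue), "K" (3x3 intrinsics, pixels), "T" (4x4, takes a point from camera to world coordinates). Camera axes: x right, y down, z forward; pixel columns grow to the right and rows downward; lengths in m; the calibration is good to about 2 mm. A picture is of the moment at which its call begins. There is no depth.
- env.sign_off(): hands the job in; it is judged then, once.
Trained networks look in a picture, given as the dict that the camera call returned (one of the last four; its "shot" number tells which), for a name from the list of things; names that differ only in an ending like _2 or _b are one class to them, and where a whole thing is asked for, a point or a joint stands for the part that bears it (a point fixed in the world has none). Each returns a list of dicts, best first, with "confidence" (0 to 1); they miss things now and then, are a little off and sometimes report something else, mostly with a low value. They report only what shows in the picture. A call takes as long as a camera call.
- env.look_for(picture, query): "xyz" ([x, y, z] in m, in the coordinates of the camera as it stood for that picture, good to about 4 mm: the middle of the surface that is visible of it).
- env.regions_of(picture, query): "pixels" (400x640 bool, what is visible of it).
The state is a dict: "clock": time; "joints": joint angles; "joint_velocities": joint speeds; "joint_torque": joint torques, N m; "position": TCP position; "orientation": TCP orientation; "ft_force": force on the tool from outside, world axes, zero at the start; "ft_torque": the same for the moment, N m; "opening": opening from 0.0 (shut) to 1.0 (fully open); "grasp_force": force on a finger pad.
Only numpy, scipy, OpenCV 4.12 (cv2) and the standard library are available. Lean on these libraries where they do the work, as an engineer would, in place of code of your own. Each camera call takes 0.05 s, during which the arm holds its last target. There are 200 camera calls.

TASK

The filter of the bench dust extractor is clogged with plaster dust. Lift the clear lid right up until its folding stay locks and it stands open by itself, push the filter cassette in until its latch lets go and it springs out, then draw it out and set it down (do not drop it) flat in the metal tray with its grip rib on top. Leave the lid standing open on its locked stay and do not disturb the other things on the bench.

Things in the scene. Friction and masses are not known exactly. Their poses are not given: they have to be found in the camera images.
- extractor: Bench dust extractor: green steel housing fixed on the bench, left or right of the tray, 256 mm deep (x), 260 wide (y), hose stub on top at the back (192 mm high). Origin on the bench below the middle of its sloping filter face; x to its back, z up. The face slopes up at 35 degrees from the front edge (x -66 mm, 70 mm high) to the lid hinge (x +66, 162 high); fan housing behind it.
- bay: Straight-walled filter bay sunk in the sloping face, 104 mm (x) by 154 mm (y). Origin in the middle of its mouth, 116 mm above the bench. x runs up the slope to the hinge, y as the extractor's y, z square out of the face, leaning 35 degrees from vertical to the front. The cassette slides along z.
- cassette: Filter cassette: grey plastic frame with pleated paper, 100 mm (x) by 150 (y) by 45 (z), about 0.3 kg, with a grip rib on the middle of its top, 70 mm long (x), 16 thick (y), rising 28. Origin in the middle of the underside, z to the rib. Latched, its axes are the bay's and its origin is at z -79 mm in the bay frame; sprung out, at -49 mm. Its underside is clear of the mouth at z 0.
- rib_top (a point): Middle of the top of the rib, 73 mm over the underside; latched, 6 mm below the mouth. A touch latch holds the cassette on a spring: pressed in 5 to 9 mm (8 to 13 N; hard stop at 10 mm) it lets go, and with the push gone the cassette rises 30 mm past its latched place in about 1 s and stays there, loose. Pulling alone does not free it; once free it does not latch again.
- lid (a joint): Angle of the clear plastic lid over the sloping face, hinged at the face's upper edge: 0 shut, growing as it is raised, about 1.51 rad standing open with the stay locked, when it leans 38 degrees from vertical to the front. 0.4 kg; it falls shut if let go before the stay locks.
- lid_hinge (a point): Middle of the lid's hinge axis, which runs along the extractor's y: x +80 mm, y 0, z +5 mm in the bay frame.
- lid_bar (a point): Middle of the lid's bow handle: a steel rod 12 mm thick, straight for 98 mm along y, with a gap of about 37 mm to the lid's front edge for a finger. Lid shut, it is 205 mm down the slope from the hinge and 20 mm further out square to the face, 65 mm above the bench; it swings with the lid, to about 340 mm high. The round rod can turn in the grip.
- stay (a joint): Elbow of the folding stay, two flat steel bars (95 and 53 mm) outside the extractor's +y side, 132 to 140 mm from its middle: 0 folded (lid shut), growing as it unfolds, 2.32 rad straight, 2.46 locked over centre against its stop. A spring takes it over centre by itself when the lid is raised to about 1.5 rad.
- tray: Open aluminium tray fixed on the bench: 200 mm (x) by 250 (y) outside, 45 high, walls and floor 4 mm thick. Origin in the middle of its underside.
- jug: White plastic jug (bystander), 90 mm across, 190 tall, out to the right. Origin in the middle of its underside.
- mallet: Hammer with wooden handle (bystander), 220 mm long, 26 high, lying out to the left. Origin on the bench at mid length, x to the head.
- cast: Turned plaster piece like a small pedestal (bystander), 90 mm across, 92 tall, out to the left. Origin in the middle of its underside.

How it is judged:
On the way, in this order (a step that is already met when the one before it is completed fails the run):
1. the lid stands open on its locked stay with the hand off it (value of joint lid above 1.47 rad and value of joint stay above 2.38 rad and contact force between the fingers and anything else below 0.5 N), for 0.3 s.
2. the cassette is pushed in at least 3 mm beyond its latched place, with the lid standing open (z of cassette in the frame of bay below -0.082 m and value of joint lid above 1.47 rad and value of joint stay above 2.38 rad), for 0.02 s.
3. the cassette has sprung out of its latch by at least 20 mm, still in the bay (z of cassette in the frame of bay between -0.059 and -0.02 m), for 0.1 s.
4. the cassette is drawn clear of the bay's mouth (z of cassette in the frame of bay above 0.002 m), for 0.1 s.
At the end, for the whole second after the job is handed in: The cassette rests flat on the tray's floor (underside within 6 mm of it, tilt under 4.5 degrees), rib on top, inside the tray's walls and still; the lid stands open (over 1.47 rad) with the stay locked (over 2.38 rad) (value of joint lid above 1.47 rad and value of joint stay above 2.38 rad and z of cassette in the frame of tray between 0 and 0.01 m and x of cassette in the frame of tray between -0.06 and 0.06 m and y of cassette in the frame of tray between -0.08 and 0.08 m and angle between cassette's own z axis and vertical below 0.08 rad and linear speed of cassette below 0.02 m/s); the robot touches nothing.
It fails at once if the cassette is dropped or flung (over 0.8 m/s with no finger touching it) (linear speed of cassette above 0.8 m/s and contact force between the fingers and cassette below 0.1 N).
It fails at once if the jug is moved more than 30 mm (distance of jug from where it was at the start of the episode above 0.03 m).
It fails at once if the mallet is moved more than 30 mm (distance of mallet from where it was at the start of the episode above 0.03 m).
It fails at once if the cast is moved more than 30 mm (distance of cast from where it was at the start of the episode above 0.03 m).
It also fails if it takes over 72 s, if anything falls off the work surface, if the arm or the gripper's body presses on something with over 40 N, if the wrist force passes 120 N, or if a joint passes its speed limit or range.

## Working session

There is one attempt and no reset: what is moved stays moved. The work goes in short steps, Python scripts to look and compute and a tool call to move; the robot and the scene stay as the last step left them, time stands still between calls to the robot, and variables do not carry over. Pictures are saved under pics/ and viewed, at most 10 in all, crops included, and the job is handed in when it is done.

Besides the shell and the picture viewer there is one more tool, called after "Call:" by a JSON object that holds its "name" and its "arguments", one argument or row to a line. apply_moves: Moves the arm, as the interface text tells. Its arguments: {"type":"object","properties":{"increments":{"type":"array","items":{"type":"array","items":{"type":"number"}}},"newtons":{"type":"number"}},"required":["increments"]}

```bash
mkdir -p pics; ls
python3 - <<'E'
from plant import env
import numpy as np, cv2
o=env.observe(); print({k:np.round(v,3) for k,v in o.items()})
for n in ("scene","top"):
    p=env.grab_frame(n); cv2.imwrite(f"pics/{n}0.png",p["color"][:,:,::-1])
    print(n,np.round(p["K"],1).tolist(),np.round(p["T"],3).tolist())
    for q in ("extractor","cassette","rib_top","lid","lid_bar","lid_hinge","bay","stay","tray","jug","mallet","cast"):
        try:
            r=env.look_for(p,q)
            for d in r[:2]:
                w=p["T"][:3,:3]@d["xyz"]+p["T"][:3,3]; print(n,q,np.round(w,3),round(d["confidence"],2))
        except Exception as e: print(q,e)
E
```

```text
pics
{'clock': np.float64(0.0), 'joints': array([ 1.021,  0.207,  1.543,  0.   ,  1.393, -0.15 ]), 'joint_velocities': array([ 0.001, -0.   , -0.001, -0.001, -0.002,  0.001]), 'joint_torque': array([-1.0000e-03, -3.7086e+01, -2.8142e+01,  7.0000e-02,  3.6000e-02,
       -0.0000e+00]), 'position': array([0.223, 0.529, 0.204]), 'orientation': array([-6.220e-01, -3.079e+00,  3.000e-03]), 'ft_force': array([ 0.172,  0.97 , -0.508]), 'ft_torque': array([ 0.009, -0.062, -0.02 ]), 'grasp_force': np.float64(0.0), 'opening': np.float64(0.999)}
scene [[462.4, 0.0, 317.3], [0.0, 462.4, 201.5], [0.0, 0.0, 1.0]] [[0.676, 0.613, -0.408, 1.226], [0.737, -0.551, 0.392, -0.675], [0.015, -0.566, -0.825, 1.516], [0.0, 0.0, 0.0, 1.0]]
scene extractor [ 0.681 -0.196  0.15 ] 0.6
scene extractor [ 0.566 -0.516  0.127] 0.29
scene lid [ 0.57  -0.176  0.122] 0.76
scene lid_bar [ 0.571 -0.174  0.126] 0.65
scene lid_hinge [ 0.568 -0.184  0.121] 0.86
scene bay [ 0.572 -0.174  0.125] 0.6
scene stay [0.63  0.492 0.045] 0.4
scene tray [0.577 0.182 0.004] 0.73
scene jug [ 0.567 -0.516  0.127] 0.69
scene jug [0.576 0.184 0.007] 0.45
scene mallet [ 0.571 -0.176  0.123] 0.72
scene mallet [0.419 0.478 0.024] 0.67
scene cast [0.635 0.489 0.046] 0.97
top [[477.9, 0.0, 315.3], [0.0, 477.9, 192.9], [0.0, 0.0, 1.0]] [[-0.005, -0.998, 0.058, 0.431], [-1.0, 0.005, -0.0, -0.01], [-0.0, -0.058, -0.998, 1.795], [0.0, 0.0, 0.0, 1.0]]
top extractor [ 0.626 -0.18   0.164] 0.74
top cassette [0.419 0.478 0.025] 0.69
top lid [ 0.569 -0.176  0.121] 0.81
top lid_bar [ 0.571 -0.172  0.12 ] 0.83
top lid_hinge [ 0.566 -0.176  0.119] 0.92
top bay [ 0.572 -0.171  0.12 ] 0.7
top tray [0.577 0.176 0.006] 0.7
top jug [ 0.537 -0.493  0.132] 0.97
top jug [ 0.57  -0.176  0.121] 0.68
top mallet [0.415 0.475 0.027] 0.72
top cast [0.622 0.493 0.094] 0.69
```

Run:
```python
import cv2
a=cv2.imread("pics/top0.png");b=cv2.imread("pics/scene0.png")
cv2.imwrite("pics/t1.png",cv2.resize(a[80:320,280:520],None,fx=2.4,fy=2.4,interpolation=cv2.INTER_CUBIC))
cv2.imwrite("pics/s1.png",cv2.resize(b[60:340,60:460],None,fx=2,fy=2,interpolation=cv2.INTER_CUBIC))
```

```text
(no output)
```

View pics/t1.png

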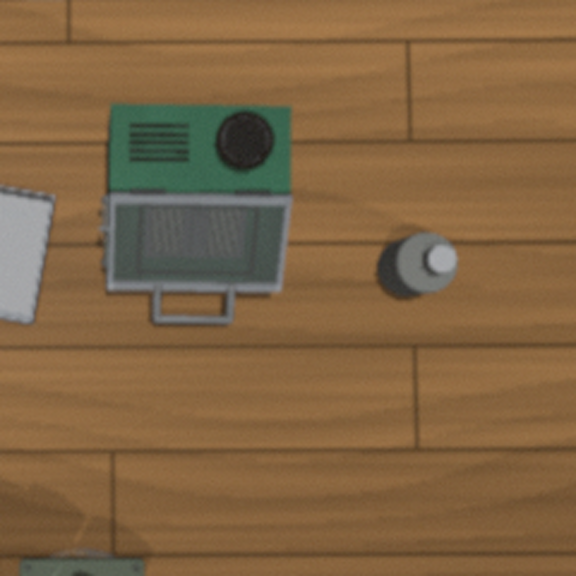

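View pics/s1.png

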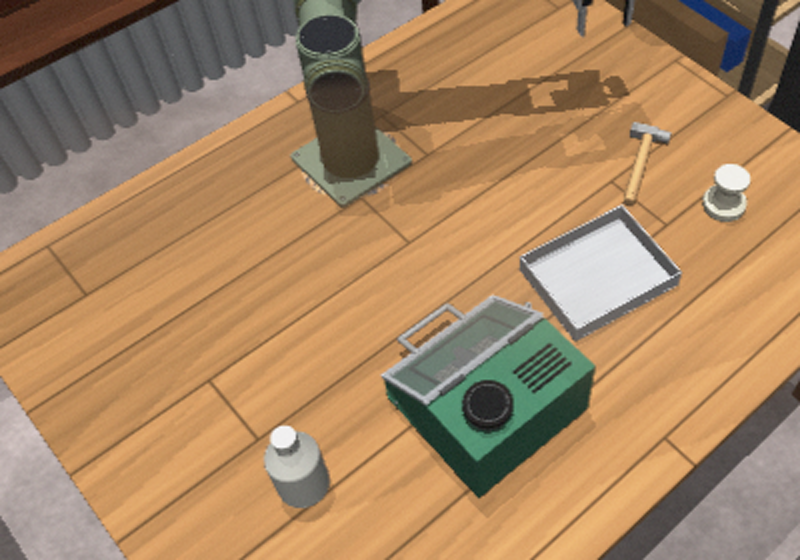

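Top crop: the extractor is nearly square to the world. The lid hinge is at row ~194 (columns 113–290) and the bar mid at about (194,321). The scene crop has the bar mid at about (426,325). The tray, turned a few degrees, is left of the extractor, and the jug is well to its right.

```bash
cat > h.py <<'E'
from plant import env
import numpy as np, cv2
from scipy.spatial.transform import Rotation as R
def ray(p,uv):
    d=p["T"][:3,:3]@np.linalg.inv(p["K"])@[uv[0],uv[1],1]; return p["T"][:3,3],d/np.linalg.norm(d)
def atz(p,uv,z):
    c,d=ray(p,uv); return c+d*(z-c[2])/d[2]
def tri(rays):
    A=0;b=0
    for c,d in rays:
        M=np.eye(3)-np.outer(d,d); A=A+M; b=b+M@c
    return np.linalg.solve(A,b)
def proj(p,X):
    q=p["K"]@(p["T"][:3,:3].T@(np.asarray(X)-p["T"][:3,3])); return q[:2]/q[2]
def ext(x,y,yaw):  # bay->world
    T=np.eye(4); T[:3,:3]=R.from_euler('z',yaw).as_matrix()@R.from_euler('y',-35,degrees=True).as_matrix(); T[:3,3]=[x,y,.116]; return T
E
python3 - <<'E'
from h import *
t=env.grab_frame("top"); s=env.grab_frame("scene")
T=lambda x,y:(x/2.4+280,y/2.4+80); S=lambda x,y:(x/2+60,y/2+60)
print("bar tri",tri([ray(t,T(194,321)),ray(s,S(426,325))]))
print("bar@.065",atz(t,T(194,321),.065),"ends",atz(t,T(155,320.5),.065),atz(t,T(233,321),.065))
print("hinge",atz(t,T(113,194),.166),atz(t,T(291,195),.166))
print("back",atz(t,T(111.5,106),.162),atz(t,T(291,107),.162))
for n,p in(("top",t),("scene",s)):
  for q in("tray","extractor","lid","lid_bar","cassette"):
    for d in env.regions_of(p,q)[:1]:
        m=d["pixels"].astype(np.uint8); c=max(cv2.findContours(m,0,2)[0],key=cv2.contourArea)
        r=cv2.minAreaRect(c); b=cv2.boxPoints(r)
        print(n,q,round(d["confidence"],2),m.sum(),[np.round(atz(p,v,.045 if q=="tray" else .12)[:2],3).tolist() for v in b])
E
```

```text
bar tri [ 0.45834309 -0.17137755  0.05404664]
bar@.065 [ 0.45460083 -0.17472823  0.065     ] ends [ 0.45564173 -0.11596187  0.065     ] [ 0.45431281 -0.23350074  0.065     ]
hinge [ 0.6350175  -0.05130996  0.166     ] [ 0.63233456 -0.30548736  0.166     ]
back [ 0.76277159 -0.05005913  0.162     ] [ 0.76005212 -0.30815315  0.162     ]
top tray 0.97 3723 [[0.497, 0.317], [0.697, 0.283], [0.65, 0.031], [0.452, 0.067]]
top extractor 0.57 6284 [[0.779, -0.035], [0.778, -0.319], [0.452, -0.314], [0.454, -0.033]]
top lid 0.83 3205 [[0.644, -0.042], [0.642, -0.313], [0.452, -0.31], [0.454, -0.04]]
top lid_bar 0.63 3020 [[0.461, -0.04], [0.648, -0.047], [0.639, -0.313], [0.453, -0.305]]
top cassette 0.39 576 [[0.657, 0.53], [0.657, 0.434], [0.568, 0.433], [0.569, 0.528]]
scene tray 0.7 3123 [[0.452, 0.064], [0.495, 0.367], [0.714, 0.273], [0.664, -0.006]]
scene extractor 0.91 6536 [[0.491, -0.327], [0.454, 0.003], [0.804, -0.033], [0.811, -0.333]]
scene lid 0.94 1939 [[0.482, -0.306], [0.479, 0.005], [0.623, -0.022], [0.616, -0.321]]
scene lid_bar 0.71 2007 [[0.48, -0.305], [0.478, 0.009], [0.625, -0.021], [0.617, -0.32]]
```

```bash
cat >> h.py <<'E'
EX=(.5715,-.177,-.010); HINGE=np.array([.08,0,.005])
BAY=ext(*EX)
def rot(a,phi,yaw=EX[2]):
    y=np.array([np.cos(phi),np.sin(phi),0]); z=np.array([0,0,-1.]); M=np.c_[np.cross(y,z),y,z]
    return R.from_euler('z',yaw)*R.from_euler('y',-a)*R.from_matrix(M)
def bar(th,r=(-.205,.020)):   # world position of bar at lid angle th
    v=R.from_euler('y',th).apply([r[0],0,r[1]])
    return (BAY@np.r_[HINGE+v,1])[:3]
def rows(way,hand,start=None):
    """way: list of (pos,Rot,n) from start; prints rows in tool units"""
    o=env.observe(); p,q=(np.array(o["position"]),R.from_rotvec(o["orientation"])) if start is None else start
    out=[]
    for P,Q,n in way:
        p0,q0=p,q; dv=(q0.inv()*Q).as_rotvec()
        for k in range(1,n+1):
            pk=p0+(P-p0)*k/n; qk=q0*R.from_rotvec(dv*k/n)
            out.append(np.r_[(q.inv()*qk).as_rotvec()/.5,q.inv().apply(pk-p)/.75,hand]); p,q=pk,qk
    print("max mm/row",750*max(np.linalg.norm(r[3:6]) for r in out),"deg",28.65*max(np.linalg.norm(r[:3]) for r in out))
    print(str(np.round(out,3).tolist()).replace(" ",""))
E
python3 - <<'E'
from h import *
print(bar(0),bar(.75),bar(1.51))
Q=rot(np.radians(20),0); z=Q.apply([0,0,1]); print(np.round(Q.as_matrix(),3).tolist())
pre=bar(0)+z*(.019-.10)
o=env.observe(); q0=R.from_rotvec(o["orientation"])
rows([(np.array([.30,.30,.28]),q0,5),(pre+[0,0,.05],Q,12),(pre,Q,2)],.23)
E
```

```text
[ 0.45477242 -0.17583269  0.06478175] [ 0.43392593 -0.17562421  0.21421929] [ 0.52225358 -0.17650752  0.33889932]
[[0.01, 0.94, 0.342], [1.0, -0.009, -0.003], [0.0, 0.342, -0.94]]
max mm/row 50.70948594097611 deg 5.856875500467498
[[0.0,0.0,0.0,-0.043,-0.049,-0.02,0.23],[0.0,0.0,0.0,-0.043,-0.049,-0.02,0.23],[0.0,0.0,0.0,-0.043,-0.049,-0.02,0.23],[0.0,0.0,0.0,-0.043,-0.049,-0.02,0.23],[0.0,0.0,0.0,-0.043,-0.049,-0.02,0.23],[-0.051,-0.034,0.195,-0.034,-0.043,0.01,0.23],[-0.051,-0.034,0.195,-0.037,-0.04,0.009,0.23],[-0.051,-0.034,0.195,-0.041,-0.036,0.009,0.23],[-0.051,-0.034,0.195,-0.044,-0.032,0.009,0.23],[-0.051,-0.034,0.195,-0.047,-0.028,0.009,0.23],[-0.051,-0.034,0.195,-0.049,-0.024,0.009,0.23],[-0.051,-0.034,0.195,-0.051,-0.019,0.009,0.23],[-0.051,-0.034,0.195,-0.053,-0.014,0.01,0.23],[-0.051,-0.034,0.195,-0.054,-0.009,0.011,0.23],[-0.051,-0.034,0.195,-0.054,-0.004,0.011,0.23],[-0.051,-0.034,0.195,-0.054,0.001,0.012,0.23],[-0.051,-0.034,0.195,-0.054,0.006,0.013,0.23],[0.0,-0.0,0.0,0.0,-0.011,0.031,0.23],[0.0,0.0,0.0,0.0,-0.011,0.031,0.23]]
```

Call:
{"name": "apply_moves", "arguments": {
  "increments": [
    [0, 0, 0, -0.043, -0.049, -0.02, 0.23],
    [0, 0, 0, -0.043, -0.049, -0.02, 0.23],
    [0, 0, 0, -0.043, -0.049, -0.02, 0.23],
    [0, 0, 0, -0.043, -0.049, -0.02, 0.23],
    [0, 0, 0, -0.043, -0.049, -0.02, 0.23],
    [-0.051, -0.034, 0.195, -0.034, -0.043, 0.01, 0.23],
    [-0.051, -0.034, 0.195, -0.037, -0.04, 0.009, 0.23],
    [-0.051, -0.034, 0.195, -0.041, -0.036, 0.009, 0.23],
    [-0.051, -0.034, 0.195, -0.044, -0.032, 0.009, 0.23],
    [-0.051, -0.034, 0.195, -0.047, -0.028, 0.009, 0.23],
    [-0.051, -0.034, 0.195, -0.049, -0.024, 0.009, 0.23],
    [-0.051, -0.034, 0.195, -0.051, -0.019, 0.009, 0.23]
  ],
  "newtons": 15
}}

```text
clock: 3.4
position: [0.3749, 0.0205, 0.2294]
orientation: [1.542, 2.552, 0.224]
ft_force: [0.2, 0.9, 0.0]
opening: 0.391
grasp_force: 0.0
```

Call:
{"name": "apply_moves", "arguments": {
  "increments": [
    [-0.051, -0.034, 0.195, -0.053, -0.014, 0.01, 0.23],
    [-0.051, -0.034, 0.195, -0.054, -0.009, 0.011, 0.23],
    [-0.051, -0.034, 0.195, -0.054, -0.004, 0.011, 0.23],
    [-0.051, -0.034, 0.195, -0.054, 0.001, 0.012, 0.23],
    [-0.051, -0.034, 0.195, -0.054, 0.006, 0.013, 0.23],
    [0, 0, 0, 0, -0.011, 0.031, 0.23],
    [0, 0, 0, 0, 0, 0, 0.23]
  ]
}}

```text
clock: 4.28
position: [0.4275, -0.1753, 0.1657]
orientation: [2.048, 2.024, 0.355]
ft_force: [0.6, 0.3, -0.4]
opening: 0.387
grasp_force: 0.0
```

Run:
```python
from h import *
Q=rot(np.radians(20),0); z=Q.apply([0,0,1])
o=env.observe(); print(o["clock"],o["position"],(R.from_rotvec(o["orientation"]).inv()*Q).as_rotvec(),o["opening"])
rows([(bar(0)+z*(.019-.075),Q,3)],.23)
for n in("scene","top"):
    p=env.grab_frame(n); u=proj(p,bar(0)).astype(int); print(n,u,proj(p,o["position"])); c=p["color"][max(u[1]-75,0):u[1]+75,u[0]-100:u[0]+100,::-1]
    cv2.imwrite(f"pics/{n}2.png",cv2.resize(c,None,fx=3,fy=3,interpolation=cv2.INTER_CUBIC))
a=cv2.imread("pics/scene2.png");b=cv2.imread("pics/top2.png"); c=np.vstack([a,b]); cv2.imwrite("pics/pre.png",cv2.resize(c,(400,600)))
```

```text
4.275 [ 0.42750026 -0.17525955  0.16567904] [-0.00603741 -0.00385295 -0.00251063] 0.3867398312953595
max mm/row 16.318047773924196 deg 0.14495724946777844
[[-0.004,-0.003,-0.002,-0.0,-0.004,0.021,0.23],[-0.004,-0.003,-0.002,-0.0,-0.004,0.021,0.23],[-0.004,-0.003,-0.002,-0.0,-0.004,0.021,0.23]]
scene [269 221] [262.96653257 200.94513555]
top [361 213] [363.88694145 221.30694511]
```

View pics/pre.png

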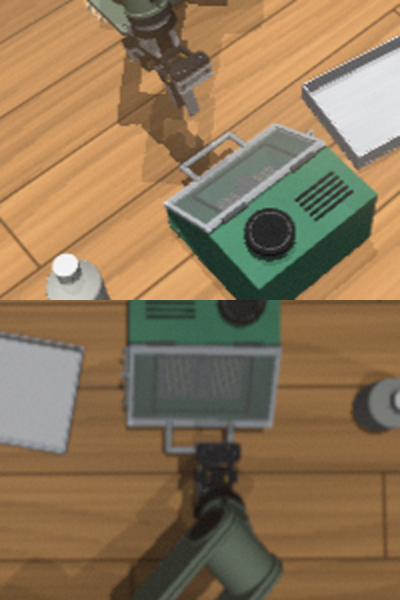

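The hand is over the handle and centred on it in the top view. In the scene view the handle appears a few pixels off the model, so I'll check with an overlay.

Run:
```python
from h import *
from scipy.spatial.transform import Rotation as R
out=[]
for n in("scene","top"):
    p=env.grab_frame(n); u=proj(p,bar(0)).astype(int); u0=u-[45,45]; k=6
    c=cv2.resize(np.ascontiguousarray(p["color"][u0[1]:u0[1]+90,u0[0]:u0[0]+65,::-1]) if 0 else np.ascontiguousarray(p["color"][u0[1]:u0[1]+90,u0[0]:u0[0]+66,::-1]),None,fx=k,fy=k,interpolation=cv2.INTER_CUBIC)
    def pt(b): return tuple(int(v) for v in ((proj(p,b)-u0+.5)*k))
    Y=BAY[:3,1]
    for dz,col in((0,(0,0,255)),):
        b=bar(0)+[0,0,dz]; cv2.line(c,pt(b-Y*.049),pt(b+Y*.049),col,1)
    f=lambda v:(BAY@np.r_[v,1])[:3]
    # face edges and housing top
    for a_,b_ in(((.08,-.13,0),(.08,.13,0)),((-.08,-.13,0),(-.08,.13,0))): cv2.line(c,pt(f(a_)),pt(f(b_)),(255,255,0),1)
    out.append(c)
cv2.imwrite("pics/ov.png",np.hstack(out))
```

```text
(no output)
```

View pics/ov.png

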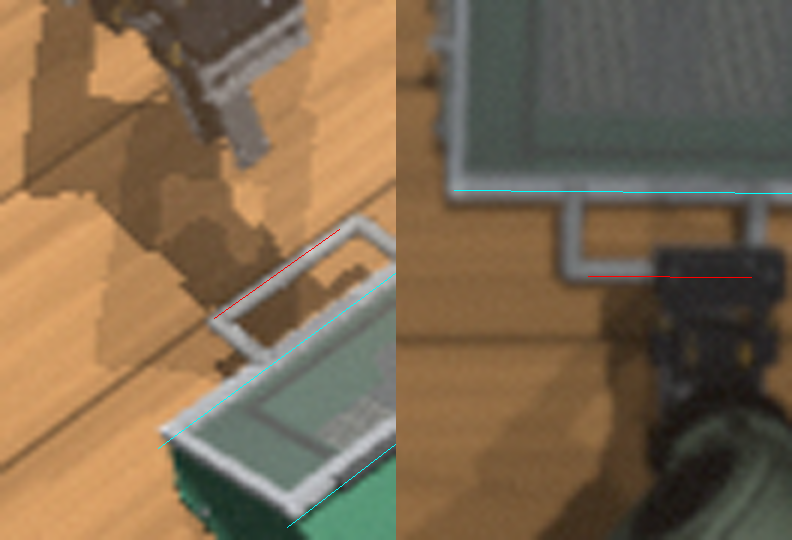

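Left panel: bar from (212,320) to (352,222). The red model line lies on its outer edge. Right panel: bar centre at row ~270, model at 276. So I shift the extractor by +2.5 mm in x, then grasp.

```bash
sed -i 's/^EX=.*/EX=(.574,-.176,-.010); HINGE=np.array([.08,0,.005])/; ' h.py
python3 - <<'E'
from h import *
Q=rot(np.radians(20),0); z=Q.apply([0,0,1])
rows([(bar(0)+z*.018,Q,6)],.23)
E
```

```text
max mm/row 20.956984955311057 deg 0.007698202438373572
[[-0.0,0.0,0.0,0.0,-0.002,0.028,0.23],[-0.0,0.0,0.0,0.0,-0.002,0.028,0.23],[-0.0,0.0,0.0,0.0,-0.002,0.028,0.23],[-0.0,0.0,0.0,0.0,-0.002,0.028,0.23],[-0.0,0.0,0.0,0.0,-0.002,0.028,0.23],[-0.0,0.0,0.0,0.0,-0.002,0.028,0.23]]
```

Call:
{"name": "apply_moves", "arguments": {
  "increments": [
    [0, 0, 0, 0, -0.002, 0.028, 0.23],
    [0, 0, 0, 0, -0.002, 0.028, 0.23],
    [0, 0, 0, 0, -0.002, 0.028, 0.23],
    [0, 0, 0, 0, -0.002, 0.028, 0.23],
    [0, 0, 0, 0, -0.002, 0.028, 0.23],
    [0, 0, 0, 0, -0.002, 0.028, 0.23],
    [0, 0, 0, 0, 0, 0, 0.23]
  ]
}}

```text
clock: 5.35
position: [0.4633, -0.1755, 0.0458]
orientation: [2.043, 2.024, 0.356]
ft_force: [-0.3, 0.4, -0.4]
opening: 0.386
grasp_force: 0.0
```

Call:
{"name": "apply_moves", "arguments": {
  "increments": [
    [0, 0, 0, 0, 0, 0, 0.5],
    [0, 0, 0, 0, 0, 0, 1],
    [0, 0, 0, 0, 0, 0, 1],
    [0, 0, 0, 0, 0, 0, 1],
    [0, 0, 0, 0, 0, 0, 1]
  ],
  "newtons": 12
}}

```text
clock: 5.98
position: [0.4669, -0.1771, 0.0492]
orientation: [2.04, 2.016, 0.361]
ft_force: [7.4, 4.1, 2.4]
opening: 0.122
grasp_force: 12.0
```

```bash
cat >> h.py <<'E'
def lift(ths,hand=1):   # waypoints along the arc, keeping the present grasp offset from the model bar
    o=env.observe(); q=R.from_rotvec(o["orientation"]); p=np.array(o["position"])
    v=p-q.apply([0,0,.019])-(BAY@np.r_[HINGE,1])[:3]; v=BAY[:3,:3].T@v
    th0=np.arctan2(v[2],-v[0])-np.arctan2(.020,.205); r=np.hypot(v[0],v[2])
    print("r",r,"th",th0,"y",v[1])
    th=th0; w=[]
    for t,n in ths:
        for k in range(1,n+1):
            b=bar(th+(t-th)*k/n,(-.205,.020)); w.append((b+[0,p[1]-bar(0)[1],0]+q.apply([0,0,.019]),q,1))
        th=t
    rows(w,hand)
E
python3 - <<'E'
from h import *
o=env.observe(); print(o["opening"],o["grasp_force"])
lift([(.75,12),(1.4,11)])
E
```

```text
0.12222285435892366 11.977672576904297
r 0.20224991694997183 th 0.0021567788210545003 y -0.0021744132782517567
max mm/row 13.23619568980841 deg 0.0
[[0.0,0.0,0.0,-0.0,-0.007,-0.016,1.0],[0.0,0.0,0.0,-0.0,-0.001,-0.017,1.0],[0.0,0.0,0.0,-0.0,-0.0,-0.017,1.0],[0.0,0.0,0.0,-0.0,0.001,-0.017,1.0],[0.0,0.0,0.0,-0.0,0.002,-0.017,1.0],[0.0,0.0,0.0,-0.0,0.003,-0.017,1.0],[0.0,0.0,0.0,-0.0,0.004,-0.017,1.0],[0.0,0.0,0.0,-0.0,0.005,-0.016,1.0],[0.0,0.0,0.0,-0.0,0.006,-0.016,1.0],[0.0,0.0,0.0,0.0,0.007,-0.016,1.0],[0.0,0.0,0.0,0.0,0.008,-0.015,1.0],[0.0,0.0,0.0,0.0,0.009,-0.015,1.0],[0.0,0.0,0.0,0.0,0.009,-0.013,1.0],[0.0,0.0,0.0,0.0,0.01,-0.013,1.0],[0.0,0.0,0.0,0.0,0.011,-0.012,1.0],[0.0,0.0,0.0,0.0,0.012,-0.011,1.0],[0.0,0.0,0.0,0.0,0.012,-0.011,1.0],[0.0,0.0,0.0,0.0,0.013,-0.01,1.0],[0.0,0.0,0.0,0.0,0.013,-0.009,1.0],[0.0,0.0,0.0,0.0,0.014,-0.008,1.0],[0.0,0.0,0.0,0.0,0.014,-0.007,1.0],[0.0,0.0,0.0,0.0,0.015,-0.007,1.0],[0.0,0.0,0.0,0.0,0.015,-0.006,1.0]]
```

```bash
sed -i 's/^EX=.*/EX=(.578,-.177,-.010); HINGE=np.array([.08,0,.005])/; ' h.py
python3 - <<'E'
from h import *
lift([(.75,12)])
E
```

```text
r 0.20575595553688478 th 0.011695328781023112 y -0.0012144626111717574
max mm/row 12.670588739338411 deg 0.0
[[0.0,0.0,0.0,-0.0,-0.002,-0.017,1.0],[0.0,0.0,0.0,-0.0,-0.001,-0.017,1.0],[0.0,0.0,0.0,-0.0,0.0,-0.017,1.0],[0.0,0.0,0.0,-0.0,0.001,-0.017,1.0],[0.0,0.0,0.0,-0.0,0.002,-0.017,1.0],[0.0,0.0,0.0,-0.0,0.003,-0.017,1.0],[0.0,0.0,0.0,-0.0,0.004,-0.016,1.0],[0.0,0.0,0.0,-0.0,0.005,-0.016,1.0],[0.0,0.0,0.0,-0.0,0.006,-0.016,1.0],[0.0,0.0,0.0,0.0,0.007,-0.015,1.0],[0.0,0.0,0.0,0.0,0.008,-0.015,1.0],[0.0,0.0,0.0,0.0,0.009,-0.014,1.0]]
```

Call:
{"name": "apply_moves", "arguments": {
  "increments": [
    [0, 0, 0, 0, 0.004, -0.017, 1],
    [0, 0, 0, 0, -0.001, -0.017, 1],
    [0, 0, 0, 0, 0, -0.017, 1],
    [0, 0, 0, 0, 0.001, -0.017, 1],
    [0, 0, 0, 0, 0.002, -0.017, 1],
    [0, 0, 0, 0, 0.003, -0.017, 1],
    [0, 0, 0, 0, 0.004, -0.016, 1],
    [0, 0, 0, 0, 0.005, -0.016, 1],
    [0, 0, 0, 0, 0.006, -0.016, 1],
    [0, 0, 0, 0, 0.007, -0.015, 1],
    [0, 0, 0, 0, 0.008, -0.015, 1],
    [0, 0, 0, 0, 0.009, -0.014, 1]
  ]
}}

```text
clock: 7.48
position: [0.4433, -0.1765, 0.1938]
orientation: [2.048, 2.029, 0.345]
ft_force: [-13.4, -5.6, 0.6]
opening: 0.121
grasp_force: 12.0
```

Run:
```python
from h import *
print(env.observe()["opening"])
lift([(1.35,11)])
```

```text
0.12098544510179528
r 0.20872094761450125 th 0.7346178224324958 y -0.0008134196352197024
max mm/row 11.923409211559582 deg 0.0
[[0.0,0.0,0.0,0.0,0.012,-0.011,1.0],[0.0,0.0,0.0,-0.0,0.009,-0.012,1.0],[0.0,0.0,0.0,-0.0,0.01,-0.012,1.0],[0.0,0.0,0.0,-0.0,0.011,-0.011,1.0],[0.0,0.0,0.0,-0.0,0.011,-0.011,1.0],[0.0,0.0,0.0,-0.0,0.012,-0.01,1.0],[0.0,0.0,0.0,-0.0,0.012,-0.009,1.0],[0.0,0.0,0.0,-0.0,0.013,-0.009,1.0],[0.0,0.0,0.0,-0.0,0.013,-0.008,1.0],[0.0,0.0,0.0,-0.0,0.014,-0.007,1.0],[0.0,0.0,0.0,-0.0,0.014,-0.006,1.0]]
```

Call:
{"name": "apply_moves", "arguments": {
  "increments": [
    [0, 0, 0, 0, 0.005, -0.013, 1],
    [0, 0, 0, 0, 0.009, -0.012, 1],
    [0, 0, 0, 0, 0.01, -0.012, 1],
    [0, 0, 0, 0, 0.011, -0.011, 1],
    [0, 0, 0, 0, 0.011, -0.011, 1],
    [0, 0, 0, 0, 0.012, -0.01, 1],
    [0, 0, 0, 0, 0.012, -0.009, 1],
    [0, 0, 0, 0, 0.013, -0.009, 1],
    [0, 0, 0, 0, 0.013, -0.008, 1],
    [0, 0, 0, 0, 0.014, -0.007, 1],
    [0, 0, 0, 0, 0.014, -0.006, 1]
  ]
}}

```text
clock: 8.85
position: [0.5066, -0.1776, 0.3054]
orientation: [2.043, 2.021, 0.352]
ft_force: [-6.4, -3.1, 3.6]
opening: 0.121
grasp_force: 12.0
```

Run:
```python
from h import *
print(env.observe()["opening"])
lift([(1.53,5)])
```

```text
0.1205578361694718
r 0.2108653037959078 th 1.3552901041026109 y -0.0013205403685689083
max mm/row 8.803271577770571 deg 6.557364438883104e-15
[[0.0,-0.0,-0.0,-0.001,0.011,0.003,1.0],[0.0,0.0,0.0,-0.0,0.009,-0.003,1.0],[-0.0,-0.0,-0.0,0.0,0.009,-0.003,1.0],[0.0,0.0,0.0,0.0,0.009,-0.002,1.0],[-0.0,-0.0,-0.0,0.0,0.009,-0.002,1.0]]
```

Call:
{"name": "apply_moves", "arguments": {
  "increments": [
    [0, 0, 0, 0, 0.009, -0.001, 1],
    [0, 0, 0, 0, 0.009, -0.003, 1],
    [0, 0, 0, 0, 0.009, -0.003, 1],
    [0, 0, 0, 0, 0.009, -0.002, 1],
    [0, 0, 0, 0, 0.007, -0.002, 1],
    [0, 0, 0, 0, 0, 0, 1]
  ]
}}

```text
clock: 9.6
position: [0.5344, -0.1782, 0.3252]
orientation: [2.041, 2.02, 0.353]
ft_force: [-8.1, -2.1, 7.1]
opening: 0.12
grasp_force: 12.0
```

Run:
```python
from h import *
lift([(1.53,2)])
p=env.grab_frame("scene"); u=proj(p,bar(1.5)).astype(int)
c=p["color"][u[1]-60:u[1]+90,u[0]-80:u[0]+120,::-1]
cv2.imwrite("pics/lid.png",cv2.resize(c,None,fx=3.5,fy=3.5,interpolation=cv2.INTER_CUBIC))
```

```text
r 0.20994551193515462 th 1.5175829800297886 y -0.0015542753892638713
max mm/row 4.264959943285136 deg 4.515852250674351e-15
[[0.0,-0.0,0.0,-0.001,0.003,0.005,1.0],[-0.0,0.0,0.0,-0.0,0.002,-0.0,1.0]]
```

View pics/lid.png

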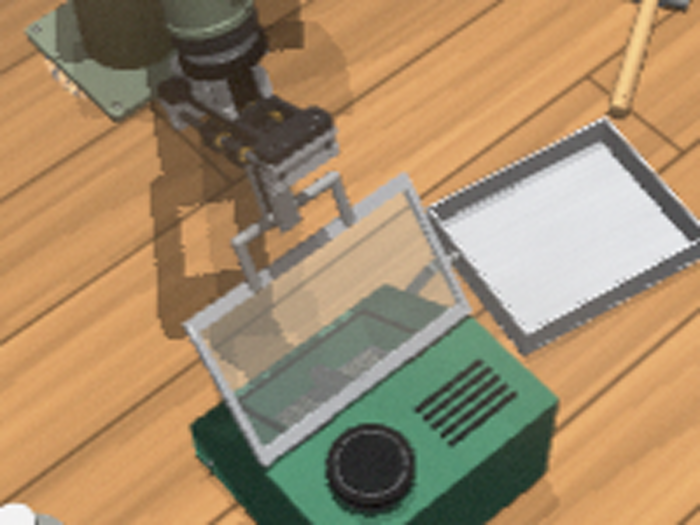

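The picture shows the lid standing up with the bar gripped at about (285,215), and the stay elbow at about (450,258) nearly straight. I'll push slightly further to be sure it locks.

Call:
{"name": "apply_moves", "arguments": {
  "increments": [
    [0, 0, 0, 0, 0.003, 0.002, 1],
    [0, 0, 0, 0, 0.003, 0.001, 1],
    [0, 0, 0, 0, 0, 0, 1],
    [0, 0, 0, 0, 0, 0, 1]
  ]
}}

```text
clock: 10.15
position: [0.537, -0.178, 0.3247]
orientation: [2.044, 2.023, 0.349]
ft_force: [-16.6, -1.6, 13.8]
opening: 0.119
grasp_force: 12.0
```

Call:
{"name": "apply_moves", "arguments": {
  "increments": [
    [0, 0, 0, 0, 0.002, 0.001, 1],
    [0, 0, 0, 0, 0.002, 0.001, 1],
    [0, 0, 0, 0, 0, 0, 1],
    [0, 0, 0, 0, 0, 0, 1]
  ]
}}

```text
clock: 10.65
position: [0.5386, -0.1778, 0.3227]
orientation: [2.047, 2.027, 0.345]
ft_force: [-21.5, 0.4, 12.7]
opening: 0.124
grasp_force: 12.0
```

Resistance has risen, so the stop has been reached. I'll test by easing back.

Call:
{"name": "apply_moves", "arguments": {
  "increments": [
    [0, 0, 0, 0, -0.005, -0.002, 1],
    [0, 0, 0, 0, -0.005, -0.002, 1],
    [0, 0, 0, 0, -0.004, 0, 1],
    [0, 0, 0, 0, -0.004, 0, 1],
    [0, 0, 0, 0, 0, 0, 1]
  ]
}}

```text
clock: 11.28
position: [0.5338, -0.1777, 0.3201]
orientation: [2.038, 2.014, 0.365]
ft_force: [16.9, -4.2, -8.5]
opening: 0.125
grasp_force: 12.0
```

The force flipped and the lid held, so the stay is locked. Next I take the load off, open and back away along the tool axis.

Call:
{"name": "apply_moves", "arguments": {
  "increments": [
    [0, 0, 0, 0, 0.005, 0, 1],
    [0, 0, 0, 0, 0.004, 0, 0.75],
    [0, 0, 0, 0, 0, 0, 0.5],
    [0, 0, 0, 0, 0, 0, 0.23],
    [0, 0, 0, 0, 0, 0, 0.23],
    [0, 0, 0, 0, 0, 0, 0.23]
  ]
}}

```text
clock: 12.02
position: [0.5362, -0.1771, 0.3216]
orientation: [2.043, 2.022, 0.356]
ft_force: [0.6, 0.5, 0.5]
opening: 0.381
grasp_force: 0.0
```

Call:
{"name": "apply_moves", "arguments": {
  "increments": [
    [0, 0, 0, 0, 0, -0.01, 0.23],
    [0, 0, 0, 0, 0, -0.02, 0.23],
    [0, 0, 0, 0, 0, -0.03, 0.23],
    [0, 0, 0, 0, 0, -0.04, 0.23],
    [0, 0, 0, 0, 0, 0, 0.23],
    [0, 0, 0, 0, 0, 0, 0.23],
    [0, 0, 0, 0, 0, 0, 0.23]
  ]
}}

```text
clock: 12.9
position: [0.5103, -0.1769, 0.3902]
orientation: [2.045, 2.024, 0.355]
ft_force: [-0.7, 0.3, -0.3]
opening: 0.384
grasp_force: 0.0
```

Run:
```python
from h import *
out=[]
for n in("scene","top"):
    p=env.grab_frame(n); u=proj(p,bar(1.5)).astype(int)+(0,40); u0=u-[65,80]; k=3.7
    c=cv2.resize(np.ascontiguousarray(p["color"][u0[1]:u0[1]+160,u0[0]:u0[0]+108,::-1]),None,fx=k,fy=k,interpolation=cv2.INTER_CUBIC)
    pt=lambda b:tuple(int(v) for v in ((proj(p,b)-u0+.5)*k))
    f=lambda v:(BAY@np.r_[v,1])[:3]; Y=BAY[:3,1]; b=bar(1.51)
    cv2.line(c,pt(b-Y*.049),pt(b+Y*.049),(0,0,255),1)
    q=[f((sx*.052,sy*.077,0)) for sx,sy in((-1,-1),(1,-1),(1,1),(-1,1))]
    for i in range(4): cv2.line(c,pt(q[i]),pt(q[(i+1)%4]),(0,255,255),1)
    cv2.line(c,pt(f((-.035,0,-.006))),pt(f((.035,0,-.006))),(0,0,255),1)
    out.append(c)
    for q in("cassette","rib_top"):
        for d in env.look_for(p,q)[:1]: print(n,q,np.round(np.linalg.inv(BAY)@np.r_[p["T"][:3,:3]@d["xyz"]+p["T"][:3,3],1],3),d["confidence"])
cv2.imwrite("pics/open.png",np.hstack(out))
```

```text
top cassette [-0.02  -0.316  0.035  1.   ] 0.65
```

View pics/open.png

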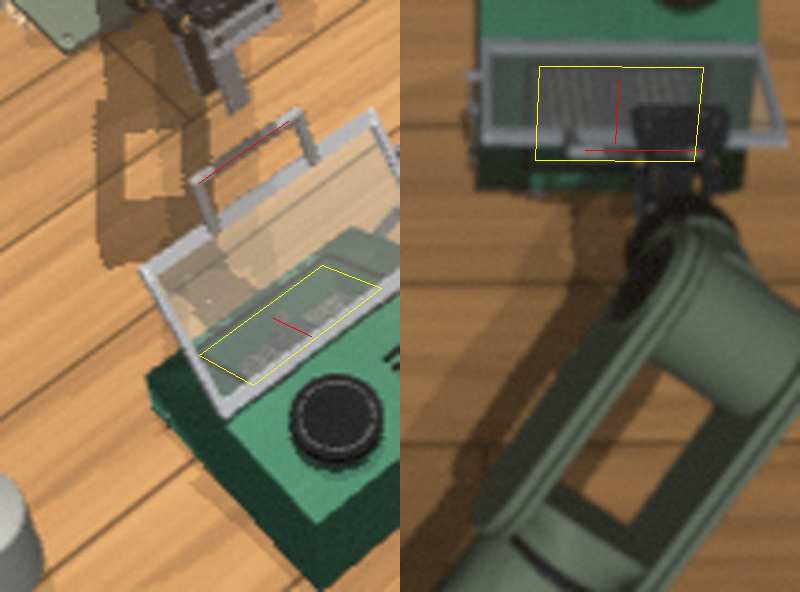

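The lid stands open with the hand clear. Bar ends are at (197,182) and (295,118), and the yellow bay outline fits both views. Next: turn the hand and approach the bay along its axis.

```bash
cat >> h.py <<'E'
QB=rot(np.radians(35),-np.pi/2)
def bay(x,y,z): return (BAY@np.r_[x,y,z,1])[:3]
def inbay():
    o=env.observe(); q=R.from_rotvec(o["orientation"]); return np.round((np.linalg.inv(BAY)@np.r_[o["position"],1])[:3],4),np.round((q.inv()*QB).as_rotvec(),3)
E
python3 - <<'E'
from h import *
q0=R.from_rotvec(env.observe()["orientation"])
rows([(np.array([.42,-.177,.40]),q0,3),(bay(-.008,0,.15),QB,14),(bay(-.008,0,.02),QB,5)],1)
E
```

```text
max mm/row 30.36380983285581 deg 6.496854362578479
[[0.0,0.0,0.0,-0.0,-0.037,-0.017,1.0],[0.0,0.0,0.0,-0.0,-0.037,-0.017,1.0],[0.0,0.0,0.0,-0.0,-0.037,-0.017,1.0],[-0.03,0.03,0.223,0.0,0.001,0.017,1.0],[-0.03,0.03,0.223,-0.0,0.0,0.017,1.0],[-0.03,0.03,0.223,-0.0,0.0,0.017,1.0],[-0.03,0.03,0.223,-0.001,-0.0,0.017,1.0],[-0.03,0.03,0.223,-0.001,-0.0,0.017,1.0],[-0.03,0.03,0.223,-0.001,-0.0,0.017,1.0],[-0.03,0.03,0.223,-0.001,-0.001,0.017,1.0],[-0.03,0.03,0.223,-0.002,-0.001,0.017,1.0],[-0.03,0.03,0.223,-0.002,-0.001,0.017,1.0],[-0.03,0.03,0.223,-0.002,-0.001,0.017,1.0],[-0.03,0.03,0.223,-0.003,-0.001,0.017,1.0],[-0.03,0.03,0.223,-0.003,-0.001,0.017,1.0],[-0.03,0.03,0.223,-0.003,-0.0,0.017,1.0],[-0.03,0.03,0.223,-0.004,-0.0,0.017,1.0],[0.0,0.0,-0.0,0.0,-0.0,0.035,1.0],[0.0,0.0,-0.0,0.0,0.0,0.035,1.0],[0.0,0.0,-0.0,-0.0,-0.0,0.035,1.0],[0.0,0.0,-0.0,0.0,0.0,0.035,1.0],[0.0,0.0,-0.0,0.0,-0.0,0.035,1.0]]
```

Call:
{"name": "apply_moves", "arguments": {
  "increments": [
    [0, 0, 0, 0, -0.037, -0.017, 1],
    [0, 0, 0, 0, -0.037, -0.017, 1],
    [0, 0, 0, 0, -0.037, -0.017, 1],
    [-0.03, 0.03, 0.223, 0, 0, 0.017, 1],
    [-0.03, 0.03, 0.223, 0, 0, 0.017, 1],
    [-0.03, 0.03, 0.223, 0, 0, 0.017, 1],
    [-0.03, 0.03, 0.223, -0.001, 0, 0.017, 1],
    [-0.03, 0.03, 0.223, -0.001, 0, 0.017, 1],
    [-0.03, 0.03, 0.223, -0.001, 0, 0.017, 1],
    [-0.03, 0.03, 0.223, -0.001, -0.001, 0.017, 1]
  ]
}}

```text
clock: 14.45
position: [0.4525, -0.1758, 0.3161]
orientation: [2.705, 1.119, 0.695]
ft_force: [0.6, -0.5, 0.1]
opening: 0.003
grasp_force: 0.0
```

Call:
{"name": "apply_moves", "arguments": {
  "increments": [
    [-0.03, 0.03, 0.223, -0.002, -0.001, 0.017, 1],
    [-0.03, 0.03, 0.223, -0.002, -0.001, 0.017, 1],
    [-0.03, 0.03, 0.223, -0.002, -0.001, 0.017, 1],
    [-0.03, 0.03, 0.223, -0.003, -0.001, 0.017, 1],
    [-0.03, 0.03, 0.223, -0.003, -0.001, 0.017, 1],
    [-0.03, 0.03, 0.223, -0.003, 0, 0.017, 1],
    [-0.03, 0.03, 0.223, -0.004, 0, 0.017, 1],
    [0, 0, 0, 0, 0, 0, 1]
  ]
}}

```text
clock: 15.45
position: [0.485, -0.1736, 0.2308]
orientation: [2.995, -0.015, 0.946]
ft_force: [0.7, 0.1, -0.0]
opening: 0.002
grasp_force: 0.0
```

Run:
```python
from h import *
print(inbay(),env.observe()["joints"])
rows([(bay(-.008,0,.015),QB,5)],1)
```

```text
(array([-0.0103,  0.0024,  0.1474]), array([-0.003, -0.001, -0.001])) [-0.79819489 -0.31313847  2.11276909  0.52563591  0.95415709  0.55834803]
max mm/row 26.4878440466234 deg 0.035400990906713725
[[-0.001,-0.0,-0.0,0.001,0.001,0.035,1.0],[-0.001,-0.0,-0.0,0.001,0.001,0.035,1.0],[-0.001,-0.0,-0.0,0.001,0.001,0.035,1.0],[-0.001,-0.0,-0.0,0.001,0.001,0.035,1.0],[-0.001,-0.0,-0.0,0.001,0.001,0.035,1.0]]
```

Call:
{"name": "apply_moves", "arguments": {
  "increments": [
    [0, 0, 0, 0.001, 0.001, 0.035, 1],
    [0, 0, 0, 0.001, 0.001, 0.035, 1],
    [0, 0, 0, 0.001, 0.001, 0.035, 1],
    [0, 0, 0, 0, 0, 0.035, 1],
    [0, 0, 0, 0, 0, 0.02, 1],
    [0, 0, 0, 0, 0, 0, 1]
  ]
}}

```text
clock: 16.2
position: [0.5569, -0.1773, 0.1351]
orientation: [2.994, -0.014, 0.948]
ft_force: [-0.4, 0.3, -0.9]
opening: 0.004
grasp_force: 0.0
```

Run:
```python
from h import *
print(inbay())
out=[]
for n in("scene","top"):
    p=env.grab_frame(n); u=proj(p,bay(0,0,0)).astype(int); u0=u-[50,50]; k=4
    c=cv2.resize(np.ascontiguousarray(p["color"][u0[1]:u0[1]+90,u0[0]:u0[0]+100,::-1]),None,fx=k,fy=k,interpolation=cv2.INTER_CUBIC)
    pt=lambda b:tuple(int(v) for v in ((proj(p,b)-u0+.5)*k))
    cv2.circle(c,pt(env.observe()["position"]),4,(255,0,255),1)
    out.append(c)
cv2.imwrite("pics/push.png",np.hstack(out))
```

```text
(array([-0.0063, -0.0005,  0.0277]), array([-0.002, -0.002,  0.   ]))
```

View pics/push.png

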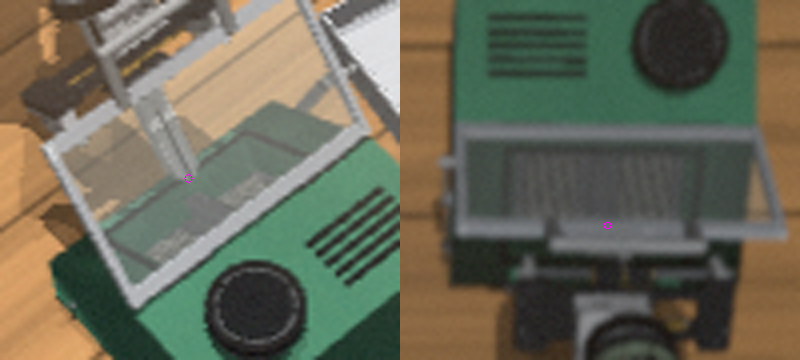

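The fingertips are over the rib's middle (left panel (188,178), right panel (607,225)), and the gripper body is clear of the lid. Now pushing slowly.

Call:
{"name": "apply_moves", "arguments": {
  "increments": [
    [0, 0, 0, 0, 0, 0.016, 1],
    [0, 0, 0, 0, 0, 0.014, 1],
    [0, 0, 0, 0, 0, 0.006, 1],
    [0, 0, 0, 0, 0, 0.004, 1],
    [0, 0, 0, 0, 0, 0, 1]
  ]
}}

```text
clock: 16.92
position: [0.574, -0.1775, 0.1108]
orientation: [2.993, -0.016, 0.949]
ft_force: [-0.5, -0.1, -0.7]
opening: 0.003
grasp_force: 0.0
```

Call:
{"name": "apply_moves", "arguments": {
  "increments": [
    [0, 0, 0, 0, 0, 0.004, 1],
    [0, 0, 0, 0, 0, 0.004, 1],
    [0, 0, 0, 0, 0, 0, 1]
  ]
}}

```text
clock: 17.3
position: [0.5776, -0.1779, 0.1066]
orientation: [2.992, -0.016, 0.95]
ft_force: [-4.8, 0.2, 6.5]
opening: 0.004
grasp_force: 3.8
```

```bash
python3 -c "
from h import *
print(inbay(),env.observe()['ft_force']@BAY[:3,:3])"
```

```text
(array([-0.0057, -0.0009, -0.0074]), array([-0.   , -0.004, -0.001])) [-0.17333103  0.19950661  8.07046285]
```

Call:
{"name": "apply_moves", "arguments": {
  "increments": [
    [0, 0, 0, 0, 0, 0.004, 1],
    [0, 0, 0, 0, 0, 0.003, 1],
    [0, 0, 0, 0, 0, 0, 1]
  ]
}}

```text
clock: 17.68
position: [0.5806, -0.178, 0.1025]
orientation: [2.992, -0.016, 0.95]
ft_force: [-6.6, 0.1, 7.0]
opening: 0.002
grasp_force: 4.6
```

```bash
python3 -c "
from h import *
print(inbay(),env.observe()['ft_force']@BAY[:3,:3])"
```

```text
(array([-0.0056, -0.0009, -0.0125]), array([-0.   , -0.004, -0.001])) [-1.34537699  0.02269608  9.52363662]
```

Call:
{"name": "apply_moves", "arguments": {
  "increments": [
    [0, 0, 0, 0, 0, 0.003, 1],
    [0, 0, 0, 0, 0, 0.001, 1],
    [0, 0, 0, 0, 0, 0, 1]
  ]
}}

```text
clock: 18.05
position: [0.5823, -0.178, 0.1001]
orientation: [2.992, -0.016, 0.95]
ft_force: [-6.7, 0.9, 7.4]
opening: 0.006
grasp_force: 4.9
```

Call:
{"name": "apply_moves", "arguments": {
  "increments": [
    [0, 0, 0, 0, 0, -0.006, 1],
    [0, 0, 0, 0, 0, -0.008, 1],
    [0, 0, 0, 0, 0, -0.008, 1],
    [0, 0, 0, 0, 0, -0.008, 1],
    [0, 0, 0, 0, 0, -0.008, 1],
    [0, 0, 0, 0, 0, -0.02, 1],
    [0, 0, 0, 0, 0, -0.035, 1],
    [0, 0, 0, 0, 0, -0.04, 1]
  ]
}}

```text
clock: 19.05
position: [0.5238, -0.1767, 0.1806]
orientation: [2.994, -0.017, 0.947]
ft_force: [0.1, 0.5, 0.4]
opening: 0.006
grasp_force: 0.0
```

Call:
{"name": "apply_moves", "arguments": {
  "increments": [
    [0, 0, 0, 0, 0, 0, 0.1],
    [0, 0, 0, 0, 0, 0, 0.1],
    [0, 0, 0, 0, 0, 0, 0.1],
    [0, 0, 0, 0, 0, 0, 0.1]
  ]
}}

```text
clock: 19.55
position: [0.5246, -0.1767, 0.1798]
orientation: [2.995, -0.017, 0.947]
ft_force: [-0.1, -1.3, -1.2]
opening: 0.399
grasp_force: 0.0
```

Run:
```python
from h import *
print(inbay())
out=[]
for n in("scene","top"):
    p=env.grab_frame(n); u=proj(p,bay(0,0,0)).astype(int); u0=u-[50,50]; k=4
    c=cv2.resize(np.ascontiguousarray(p["color"][u0[1]:u0[1]+90,u0[0]:u0[0]+100,::-1]),None,fx=k,fy=k,interpolation=cv2.INTER_CUBIC)
    pt=lambda b:tuple(int(v) for v in ((proj(p,b)-u0+.5)*k))
    cv2.line(c,pt(bay(-.035,0,.024)),pt(bay(.035,0,.024)),(0,0,255),1)
    out.append(c)
cv2.imwrite("pics/sprung.png",np.hstack(out))
```

```text
(array([-0.0072, -0.0003,  0.0829]), array([-0.002, -0.002, -0.002]))
```

View pics/sprung.png

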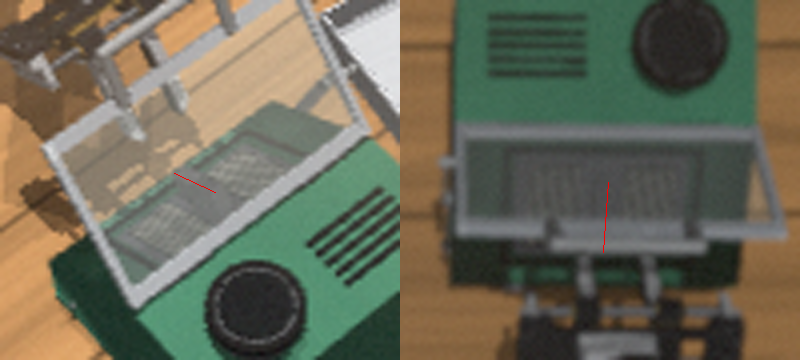

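The cassette has sprung out: its pleats are now up at the mouth. I lower the open fingers over the rib.

Run:
```python
from h import *
rows([(bay(-.005,0,.002),QB,6)],.1)
```

```text
max mm/row 13.53180386906894 deg 0.03209647700595281
[[-0.001,-0.001,-0.001,0.0,-0.0,0.018,0.1],[-0.001,-0.001,-0.001,0.0,-0.0,0.018,0.1],[-0.001,-0.001,-0.001,0.0,-0.0,0.018,0.1],[-0.001,-0.001,-0.001,0.0,-0.0,0.018,0.1],[-0.001,-0.001,-0.001,0.0,-0.0,0.018,0.1],[-0.001,-0.001,-0.001,0.0,-0.0,0.018,0.1]]
```

Call:
{"name": "apply_moves", "arguments": {
  "increments": [
    [0, 0, 0, 0, 0, 0.018, 0.1],
    [0, 0, 0, 0, 0, 0.018, 0.1],
    [0, 0, 0, 0, 0, 0.018, 0.1],
    [0, 0, 0, 0, 0, 0.018, 0.1],
    [0, 0, 0, 0, 0, 0.018, 0.1],
    [0, 0, 0, 0, 0, 0.014, 0.1],
    [0, 0, 0, 0, 0, 0, 0.1]
  ]
}}

```text
clock: 20.52
position: [0.5696, -0.1772, 0.1161]
orientation: [2.994, -0.016, 0.948]
ft_force: [0.2, 0.6, 0.1]
opening: 0.45
grasp_force: 0.0
```

Call:
{"name": "apply_moves", "arguments": {
  "increments": [
    [0, 0, 0, 0, 0, 0, 0.4],
    [0, 0, 0, 0, 0, 0, 0.6],
    [0, 0, 0, 0, 0, 0, 1],
    [0, 0, 0, 0, 0, 0, 1],
    [0, 0, 0, 0, 0, 0, 1]
  ],
  "newtons": 35
}}

```text
clock: 21.15
position: [0.5699, -0.1737, 0.1177]
orientation: [-2.989, 0.015, -0.948]
ft_force: [0.6, 10.9, 4.0]
opening: 0.166
grasp_force: 35.0
```

Run:
```python
from h import *
print(inbay(),env.observe()['ft_force']@BAY[:3,:3])
```

```text
(array([-0.0057,  0.0032,  0.0061]), array([-0.008, -0.004, -0.002])) [ 2.73141136 10.93434127  2.99675709]
```

Call:
{"name": "apply_moves", "arguments": {
  "increments": [
    [0, 0, 0, 0, -0.005, -0.005, 1],
    [0, 0, 0, 0, 0, -0.015, 1],
    [0, 0, 0, 0, 0, -0.02, 1],
    [0, 0, 0, 0, 0, -0.02, 1],
    [0, 0, 0, 0, 0, -0.02, 1],
    [0, 0, 0, 0, 0, -0.02, 1],
    [0, 0, 0, 0, 0, -0.02, 1],
    [0, 0, 0, 0, 0, -0.02, 1],
    [0, 0, 0, 0, 0, -0.01, 1],
    [0, 0, 0, 0, 0, 0, 1]
  ]
}}

```text
clock: 22.4
position: [0.5044, -0.1736, 0.2093]
orientation: [2.992, -0.017, 0.949]
ft_force: [-0.4, 0.7, -3.7]
opening: 0.166
grasp_force: 35.0
```

Run:
```python
from h import *
print(inbay())
o=env.observe(); print(o["joints"],o["grasp_force"])
TR=np.array([.574,.1745,0]); ty=-.176
# cassette origin in tool frame: x +.0055 (toward +tool x?), z: rib top .024 -> TCP at .006-ish => origin .055 beyond TCP
QT=rot(0,-np.pi/2,ty)
off=np.array([.005,0,.055])
hi=TR+[0,0,.14]-QT.apply(off); print("hi",hi)
p=np.array(o["position"]); q=R.from_rotvec(o["orientation"])
up=np.array([.46,-.12,.30])
rows([(up,q,4),(np.array([.50,.10,.27]),QT,12),(hi,QT,5)],1)
```

```text
(array([-0.0068,  0.0027,  0.1186]), array([ 0.   , -0.003, -0.001]))
[-0.75629616 -0.24208033  2.10903128  0.53627809  0.87179484  0.55965929] 34.9573677778244
hi [0.56907724 0.17537546 0.195     ]
max mm/row 28.587423740848994 deg 3.033783845661266
[[0.0,0.0,0.0,0.005,-0.018,-0.033,1.0],[0.0,0.0,0.0,0.005,-0.018,-0.033,1.0],[0.0,0.0,0.0,0.005,-0.018,-0.033,1.0],[0.0,0.0,0.0,0.005,-0.018,-0.033,1.0],[-0.009,-0.102,0.027,0.001,-0.024,0.005,1.0],[-0.009,-0.102,0.027,0.001,-0.025,0.005,1.0],[-0.009,-0.102,0.027,0.001,-0.025,0.005,1.0],[-0.009,-0.102,0.027,0.001,-0.025,0.005,1.0],[-0.009,-0.102,0.027,0.001,-0.025,0.004,1.0],[-0.009,-0.102,0.027,0.001,-0.025,0.004,1.0],[-0.009,-0.102,0.027,0.001,-0.025,0.004,1.0],[-0.009,-0.102,0.027,0.001,-0.025,0.004,1.0],[-0.009,-0.102,0.027,0.001,-0.025,0.004,1.0],[-0.009,-0.102,0.027,0.001,-0.025,0.004,1.0],[-0.009,-0.102,0.027,0.0,-0.025,0.004,1.0],[-0.009,-0.102,0.027,0.0,-0.025,0.003,1.0],[-0.0,0.0,0.0,0.015,-0.023,0.02,1.0],[-0.0,0.0,0.0,0.015,-0.023,0.02,1.0],[-0.0,0.0,-0.0,0.015,-0.023,0.02,1.0],[-0.0,0.0,0.0,0.015,-0.023,0.02,1.0],[-0.0,0.0,0.0,0.015,-0.023,0.02,1.0]]
```

Call:
{"name": "apply_moves", "arguments": {
  "increments": [
    [0, 0, 0, 0.005, -0.018, -0.033, 1],
    [0, 0, 0, 0.005, -0.018, -0.033, 1],
    [0, 0, 0, 0.005, -0.018, -0.033, 1],
    [0, 0, 0, 0.005, -0.018, -0.033, 1],
    [-0.009, -0.102, 0.027, 0.001, -0.025, 0.005, 1],
    [-0.009, -0.102, 0.027, 0.001, -0.025, 0.005, 1],
    [-0.009, -0.102, 0.027, 0.001, -0.025, 0.005, 1],
    [-0.009, -0.102, 0.027, 0.001, -0.025, 0.005, 1],
    [-0.009, -0.102, 0.027, 0.001, -0.025, 0.004, 1],
    [-0.009, -0.102, 0.027, 0.001, -0.025, 0.004, 1]
  ]
}}

```text
clock: 23.65
position: [0.4794, -0.0059, 0.2823]
orientation: [3.101, -0.15, 0.476]
ft_force: [-0.2, -0.1, -3.2]
opening: 0.169
grasp_force: 35.0
```

Call:
{"name": "apply_moves", "arguments": {
  "increments": [
    [-0.009, -0.102, 0.027, 0.001, -0.025, 0.004, 1],
    [-0.009, -0.102, 0.027, 0.001, -0.025, 0.004, 1],
    [-0.009, -0.102, 0.027, 0.001, -0.025, 0.004, 1],
    [-0.009, -0.102, 0.027, 0.001, -0.025, 0.004, 1],
    [-0.009, -0.102, 0.027, 0, -0.025, 0.004, 1],
    [-0.009, -0.102, 0.027, 0, -0.025, 0.003, 1],
    [0, 0, 0, 0.015, -0.023, 0.02, 1],
    [0, 0, 0, 0.015, -0.023, 0.02, 1],
    [0, 0, 0, 0.015, -0.023, 0.01, 1],
    [0, 0, 0, 0.015, -0.023, 0.01, 1],
    [0, 0, 0, 0.01, -0.02, 0.01, 1],
    [0, 0, 0, 0, 0, 0, 1]
  ]
}}

```text
clock: 25.15
position: [0.5665, 0.1779, 0.2139]
orientation: [3.128, -0.278, -0.003]
ft_force: [-0.4, -0.0, -2.4]
opening: 0.167
grasp_force: 35.0
```

```bash
cat >> h.py <<'E'
TR=np.array([.574,.1745,0]); QT=rot(0,-np.pi/2,-.176)
E
python3 - <<'E'
from h import *
o=env.observe(); p=np.array(o["position"]); q=R.from_rotvec(o["orientation"]); print(p,o["grasp_force"],o["opening"],(q.inv()*QT).as_rotvec())
out=[]
for n in("scene","top"):
    f=env.grab_frame(n); u=proj(f,TR+[0,0,.1]).astype(int); u0=u-[60,60]; k=3.3
    c=cv2.resize(np.ascontiguousarray(f["color"][max(u0[1],0):u0[1]+120,u0[0]:u0[0]+120,::-1]),None,fx=k,fy=k,interpolation=cv2.INTER_CUBIC)
    pt=lambda b:tuple(int(v) for v in ((proj(f,b)-[u0[0],max(u0[1],0)]+.5)*k))
    for off,zz,col in((q.apply([.005,0,.010]),None,(0,255,255)),(q.apply([.005,0,.055]),None,(0,0,255))):
        cs=[p+off+q.apply([sx*.05,sy*.075,0]) for sx,sy in((-1,-1),(1,-1),(1,1),(-1,1))]
        for i in range(4): cv2.line(c,pt(cs[i]),pt(cs[(i+1)%4]),col,1)
    out.append(c)
h=min(x.shape[0] for x in out); cv2.imwrite("pics/over.png",np.hstack([x[:h] for x in out]))
E
```

```text
[0.56653419 0.17789439 0.21392974] 34.95663821697235 0.16699290149251453 [ 0.0018087   0.00184849 -0.00151723]
```

View pics/over.png

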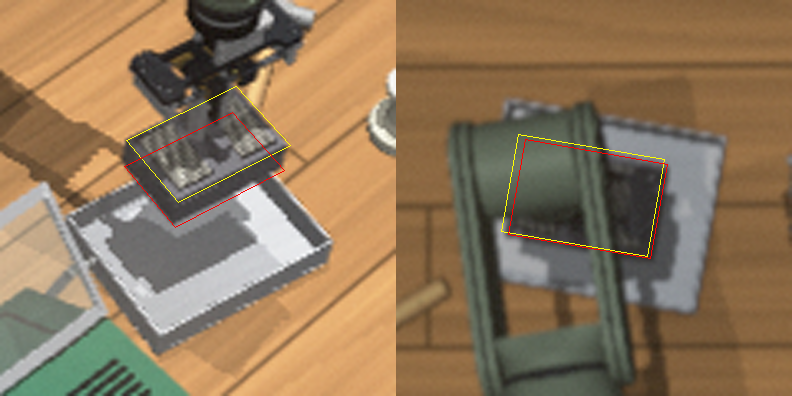

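The cassette hangs level over the tray, and both views fit the model outlines. Lowering.

Call:
{"name": "apply_moves", "arguments": {
  "increments": [
    [0, 0, 0, 0.002, 0.001, 0.03, 1],
    [0, 0, 0, 0.002, 0.001, 0.04, 1],
    [0, 0, 0, 0, 0, 0.04, 1],
    [0, 0, 0, 0, 0, 0.04, 1],
    [0, 0, 0, 0, 0, 0.03, 1],
    [0, 0, 0, 0, 0, 0.01, 1],
    [0, 0, 0, 0, 0, 0.004, 1],
    [0, 0, 0, 0, 0, 0, 1]
  ]
}}

```text
clock: 26.25
position: [0.5706, 0.175, 0.0714]
orientation: [3.128, -0.28, 0.004]
ft_force: [0.3, -0.1, -3.0]
opening: 0.167
grasp_force: 35.0
```

Call:
{"name": "apply_moves", "arguments": {
  "increments": [
    [0, 0, 0, 0, 0, 0.003, 1],
    [0, 0, 0, 0, 0, 0.003, 1],
    [0, 0, 0, 0, 0, 0, 1]
  ]
}}

```text
clock: 26.62
position: [0.5696, 0.175, 0.0656]
orientation: [3.128, -0.28, 0.001]
ft_force: [-0.6, -0.8, -2.9]
opening: 0.167
grasp_force: 35.0
```

Call:
{"name": "apply_moves", "arguments": {
  "increments": [
    [0, 0, 0, 0, 0, 0.003, 1],
    [0, 0, 0, 0, 0, 0.002, 1],
    [0, 0, 0, 0, 0, 0, 1]
  ]
}}

```text
clock: 27.0
position: [0.5695, 0.175, 0.0616]
orientation: [3.128, -0.28, 0.0]
ft_force: [-0.6, -0.2, -2.7]
opening: 0.168
grasp_force: 35.0
```

Call:
{"name": "apply_moves", "arguments": {
  "increments": [
    [0, 0, 0, 0, 0, 0.002, 1],
    [0, 0, 0, 0, 0, 0.002, 1],
    [0, 0, 0, 0, 0, 0, 1]
  ]
}}

```text
clock: 27.38
position: [0.57, 0.1748, 0.0595]
orientation: [3.128, -0.28, 0.002]
ft_force: [-2.0, -1.1, 0.0]
opening: 0.167
grasp_force: 35.0
```

Call:
{"name": "apply_moves", "arguments": {
  "increments": [
    [0, 0, 0, 0, 0, 0.001, 1],
    [0, 0, 0, 0, 0, 0, 1],
    [0, 0, 0, 0, 0, 0, 0.6],
    [0, 0, 0, 0, 0, 0, 0.4],
    [0, 0, 0, 0, 0, 0, 0.1],
    [0, 0, 0, 0, 0, 0, 0.1],
    [0, 0, 0, 0, 0, 0, 0.1]
  ],
  "newtons": 10
}}

```text
clock: 28.25
position: [0.5697, 0.175, 0.0581]
orientation: [3.128, -0.28, 0.001]
ft_force: [-0.5, 0.3, 1.4]
opening: 0.451
grasp_force: 0.0
```

Call:
{"name": "apply_moves", "arguments": {
  "increments": [
    [0, 0, 0, 0, 0, -0.02, 0.1],
    [0, 0, 0, 0, 0, -0.04, 0.1],
    [0, 0, 0, 0, 0, -0.06, 0.1],
    [0, 0, 0, 0, 0, -0.06, 0.1],
    [0, 0, 0, 0, 0, -0.06, 0.1],
    [0, 0, 0, 0, 0, 0, 0.1],
    [0, 0, 0, 0, 0, 0, 0.1]
  ]
}}

```text
clock: 29.12
position: [0.5692, 0.1752, 0.2381]
orientation: [3.128, -0.28, 0.001]
ft_force: [0.2, -0.3, -0.5]
opening: 0.452
grasp_force: 0.0
```

Run:
```python
from h import *
p=env.grab_frame("scene")
cv2.imwrite("pics/end.png",cv2.resize(p["color"][60:300,170:450,::-1],None,fx=2.5,fy=2.5,interpolation=cv2.INTER_CUBIC))
```

```text
(no output)
```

View pics/end.png

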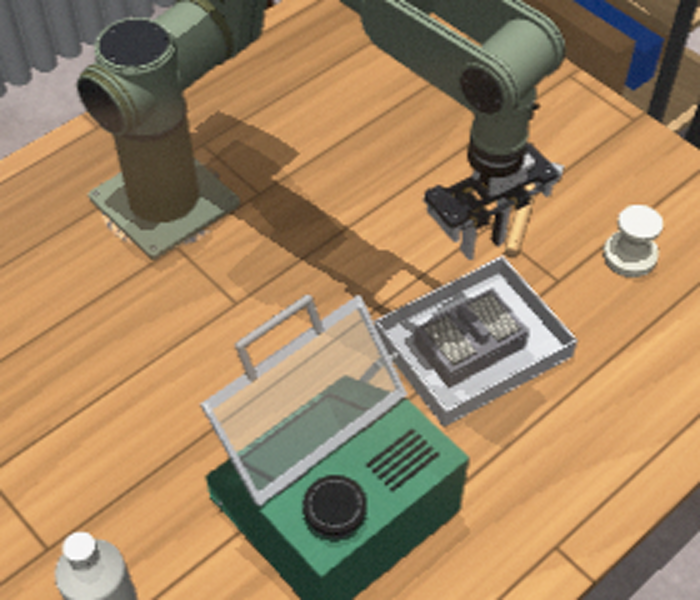

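The cassette lies flat in the tray with its rib up at about (470,338). The lid stands open, the bay is empty, and the jug, mallet and cast look undisturbed.

```bash
python3 -c "
from plant import env
print(env.sign_off())"
```

```text
the job is handed in; nothing more can be done
None
```

I've handed the job in, at about 29 s of the 72 s allowed (no verdict came back): the last picture shows the lid standing open by itself (the stay had held against a pull-back), the cassette flat in the tray with its rib on top, and the jug, mallet and cast apparently undisturbed.

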